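# Scrap the crooked mount and level the casting table

### The job

The orange resin mount standing on the levelling table set crooked because the table is out of level: drop it into the red reject box with the other rejects. Then take the black levelling knob, press it down to unlock the screw (it cannot be turned while it is up) and, keeping it pressed, turn it clockwise until the bubble of the table's tube level stands between the two black lines; leave the things around alone. Finish while still holding the knob pressed well down with the bubble centred, without letting go: it locks when it springs up, and I want to check the level first.

Things in the scene. Friction and masses are not known exactly. Their poses are not given: they have to be found in the camera images.
- mount_center (a point): centre of the rejected resin mount: an orange disc 32 mm in diameter and 24 mm tall (about 30 g) with a small grey metal specimen in its top, standing flat on the black mat of the levelling table (plate top 40 mm above the worktop). The point is half-way up, 12 mm above its underside
- reject_box: red open-topped box, fixed, 130 mm along its own x, 104 mm along its own y, 56 mm high, walls 3 mm; origin at the centre of its underside on the worktop, z up. Two old mounts lie at its +x end, up to 40 mm high; the -x half is empty
- levelling_table: three-point levelling table, fixed; origin on the worktop under its plate's centre, z up. Aluminium plate 130 x 130 x 8 mm, top 40 mm above the worktop, pivots on two rear feet (+x); a lug in front (-x) carries the levelling screw, axis 88 mm from the plate's centre. A tube level (green, 104 x 24 mm, 23 mm above the plate) lies along x, centred 49 mm to the -y side
- knob_cap: knob of the levelling screw: black knurled cylinder, diameter 34 mm, height 24 mm, aluminium disc and red mark on top; origin at its centre, half-way up (71 to 74 mm above the worktop when up), z up. 22 mm of free height between it and the lug, with a boss 24 mm wide and 12 mm high in the middle. Sinks 8 mm when pressed; rises with the plate by 1.3 mm per rad
- press (a joint): how far the knob is pressed down (m): 0 when up (spring force 6 N), 0.008 at its stop (11 N). While up, teeth 36 degrees apart lock the screw, with about 0.13 rad of play each way; pressed more than 0.005 it is free. Let go, it springs up and locks where it stands (it may stay about 0.004 down, tooth on tooth)
- knob (a joint): turn of the levelling screw (rad), growing clockwise seen from above, which raises the front of the plate; limits -3.3 and 1.3. Starts between -2.5 and -0.9, so it may need more than one grip. The bubble is centred at 0. Turns easily when pressed (0.05 N m)
- bubble (a joint): place of the pale bubble in the tube level (m), 0 at the middle, growing to the rear (+x, away from the knob); it moves 7 mm towards the knob per rad of clockwise turn. Bubble 18 mm long; the black lines stand 12.5 mm either side of the middle, so it is between them within 0.003
- lens_blower: bystander: black rubber blower, 46 mm in diameter, 95 mm high, standing on the worktop; origin at the centre of its underside
- objective_canister: bystander: plastic canister with a black cap, 38 mm in diameter, 57 mm high, standing on the worktop in front of the reject box; origin at the centre of its underside
Things that resemble listed ones, but are neither listed nor needed, are in the scene too. Leave any turquoise look-alike of the part that bears mount_center alone.

How it is judged:
By the outcome, as a careful person would: the job done as asked, in the order asked, and still so for the second after the job is handed in, while the arm keeps its last pose, push and grip.
It also fails if it takes over 54 s, if anything falls off the work surface, if the arm or the gripper's body presses on something with over 40 N, if the wrist force passes 120 N, or if a joint passes its speed limit or range.

### The arm

A 7-joint arm with a two-finger parallel gripper is mounted at the origin on a cart in front of the work surface, level with it; the furniture and walls round the work are solid. World frame = base frame: x ahead of the robot, y to its left, z up, the work surface at z = 0. Lengths are in m, angles in rad, forces in N, time in s.
With the tool pointing down it reaches from about 0.4 to 0.875 m from the base axis. Payload 19.3 kg.
Tool frame: the origin (TCP) lies between the finger pads; the fingertips stand ctrl.tips_ahead ahead of it and the grasp point (between the pads) lies 8 mm behind it (ctrl.tips_ahead is the distance from the TCP to the fingertips, in m); z points along the fingers, x is the direction in which the jaws open and shut, and the axes are right-handed (so a half turn about z gives the same grasp; the last joint's range is limited). The gripper opens to 85 mm and grips with 20 to 120 N. Pads are 22 mm wide; open, the fingers measure 114 mm over their backs; the gripper's body (76 mm by 85 mm) begins 54 mm behind the grasp point. The pads swing forward as they close: fully open they stand 13 mm farther back than shut.
Start: joints at [1.26, 0.521, -0.036, 1.599, 0.021, 1.021, -0.113], TCP at [0.149, -0.607, 0.242] pointing down, gripper open.
Joint ranges: [-2.91, 2.91], [-0.3, 2.13], [-1.5, 1.42], [0.17, 2.43], [-1.26, 4.41], [0.16, 1.93], [-2.52, 2.52]. Speed limits (rad/s): [1.89, 1.89, 2.39, 2.39, 3.01, 3.01, 3.01].

### API

Orientations are given as a 3x3 rotation matrix whose columns are the frame's x, y, z axes.
In Python, from bench import ctrl, viewer, nets gives the robot as it stands. The module is installed in compiled form; this text tells all that it offers.
- The arm moves only by the tool move_arm, never from a script. Its argument "increments" is a list of rows, each a list of 4 numbers: the shift along the tool's x, y, z in units of 30 mm (1.0 is 30 mm), then the turn about the tool's z in units of 5 degrees (1.0 is 5 degrees). A call has 1 to 20 rows; each row shifts and turns the commanded pose from where the row before left it, along the tool's axes as they then stand; what a row does not reach is not made up. A row lasts 1/10 s, in which the tool goes at most 50 mm and 8.59 degrees, less where a joint would pass 70% of its speed; a pose out of reach is approached as far as the arm can. A call is refused whole if a number of a shift passes 1 or a number of a turn 1, either way. A call with a gripper value outside its range is refused whole. "fingers" is the opening, from 0 (shut) to 1 (fully open), set as the call begins (left out, the last holds). The fingers move at their own pace and stop on an object; "grip_force" is the grip in N (left out, the last holds). Time passes only in rows, so rows that do not move let the fingers close. It gives the time, the measured TCP pose, the force and the opening at its end, in the units of the state.
- ctrl.observe(): the state, without advancing time (a new reading comes with each control period).
- viewer.get_image(name): name is "scene" or "top" or "wrist"; returns the picture (400x640x3 uint8, red, green, blue); there is no depth.
- viewer.camera_params(name): a dict with "fovy" (degrees; the focal length in pixels is half the picture's height over the tangent of half this angle, whatever the lens; pixels are square), "cx", "cy" (the principal point, pixels), "world_from_camera" (4x4, takes a point from camera to world coordinates). Camera axes: x right, y down, z forward; pixel columns grow to the right and rows downward; lengths in m; the calibration is good to about 2 mm. The wrist camera is an equidistant fisheye: a pixel r from the principal point sees the ray r / f radians off the axis. A picture is of the moment at which its call begins: read the wrist's pose just before it. camera_params takes no time and is no camera call; for the wrist camera it gives the pose at the moment of the call.
- ctrl.sign_off(): hands the job in, once; it reports no verdict.
Trained networks look in the newest picture that a camera, given by its name, has taken for a name from the list of things; names that differ only in an ending like _2 or _b are one class to them, and where a whole thing is asked for, a point or a joint stands for the part that bears it (a point fixed in the world has none). Each returns a list of dicts, best first, with "conf" (0 to 1); they miss things now and then, are a little off and sometimes report something else, mostly with a low value. They report only what shows in the picture. A call takes as long as a camera call. They do not tell look-alikes from the thing itself.
- nets.recognise(camera, target): "pixel" ([column, row] in pixels, amid what is visible of it).
- nets.landmark_of(camera, target): "pixel" ([column, row] in pixels: a listed point, or the origin of a listed thing).
The state is a dict: "t": time; "q": joint angles; "qd": joint speeds; "joint_efforts": joint torques, N m; "ee_pos": TCP position; "eef_rot": TCP orientation; "wrist_force": force on the tool from outside, world axes, zero at the start; "moment": the same for the moment, N m; "opening": opening from 0.0 (shut) to 1.0 (fully open).
Only numpy, scipy, OpenCV 4.12 (cv2) and the standard library are available. Lean on these libraries where they do the work, as an engineer would, in place of code of your own. Each camera call takes 0.05 s, during which the arm holds its last target. There are 200 camera calls.

## Working session

There is one attempt and no reset: what is moved stays moved. The work goes in short steps, Python scripts to look and compute and a tool call to move; the robot and the scene stay as the last step left them, time stands still between calls to the robot, and variables do not carry over. Pictures are saved under pics/ and viewed, about 8 in all and at most 12, crops included, and the job is handed in when it is done.

Besides the shell and the picture viewer there is one more tool, called after "Call:" as a command line: name --pt "numbers of a row" for each row, then --argument value for the rest. move_arm: Moves the arm, as the interface text tells. Its arguments: {"type":"object","properties":{"increments":{"type":"array","items":{"type":"array","items":{"type":"number"}}},"fingers":{"type":"number"},"grip_force":{"type":"number"}},"required":["increments"]}

```bash
mkdir -p pics; cat > h.py <<'E'
import numpy as np, cv2
from bench import ctrl, viewer, nets
def ray(cam,px,P=None):
    P=P or viewer.camera_params(cam); f=200/np.tan(np.radians(P["fovy"]/2))
    d=np.array([px[0]-P["cx"],px[1]-P["cy"]])/f
    if cam=="wrist":
        r=np.linalg.norm(d)+1e-9; v=np.r_[d/r*np.sin(r),np.cos(r)]
    else: v=np.r_[d,1]
    T=np.array(P["world_from_camera"]); return T[:3,3],T[:3,:3]@v
def at(cam,px,z,P=None):
    o,v=ray(cam,px,P); return o+v*(z-o[2])/v[2]
def proj(cam,X,P=None):
    P=P or viewer.camera_params(cam); f=200/np.tan(np.radians(P["fovy"]/2))
    T=np.array(P["world_from_camera"]); c=T[:3,:3].T@(np.array(X)-T[:3,3])
    if cam=="wrist":
        n=np.linalg.norm(c[:2]); r=np.arctan2(n,c[2]); d=c[:2]/n*r
    else: d=c[:2]/c[2]
    return np.array([P["cx"],P["cy"]])+f*d
def snap(cam,name):
    im=viewer.get_image(cam); cv2.imwrite(f"pics/{name}.png",im[:,:,::-1]); return im
E
python3 - <<'E'
from h import *
np.set_printoptions(precision=4,suppress=True)
s=ctrl.observe(); print(s["t"],s["ee_pos"],s["eef_rot"],s["opening"],ctrl.tips_ahead)
a=snap("top","top0"); b=snap("scene","scene0")
for n,z in [("mount_center",.052),("reject_box",0),("levelling_table",0),("knob_cap",.0725),("lens_blower",0),("objective_canister",0)]:
    for c in ["top","scene"]:
        for r in nets.landmark_of(c,n)[:3]: print(n,c,r["conf"],r["pixel"],at(c,r["pixel"],z))
print(viewer.camera_params("top"))
E
```

```text
0.0 [ 0.149  -0.6067  0.2417] [[ 0.2385 -0.9712 -0.0003]
 [-0.9712 -0.2385  0.0011]
 [-0.0011  0.     -1.    ]] 1.0022083491090361 0.011
mount_center top 0.47 [334.3, 252.5] [ 0.4185 -0.3694  0.052 ]
mount_center scene 0.74 [294.8, 218.1] [ 0.5012 -0.3347  0.052 ]
mount_center scene 0.66 [258.1, 254.4] [ 0.4014 -0.4273  0.052 ]
mount_center scene 0.52 [336.4, 218.3] [ 0.5682 -0.3659  0.052 ]
reject_box top 0.9 [262.2, 151.7] [ 0.6503 -0.207   0.    ]
reject_box top 0.69 [332.5, 182.4] [ 0.5768 -0.3687  0.    ]
reject_box scene 0.63 [334.4, 205.8] [ 0.6396 -0.219  -0.    ]
levelling_table top 0.87 [335.4, 181.5] [ 0.5789 -0.3754  0.    ]
levelling_table scene 0.69 [341.5, 243.2] [ 0.5788 -0.3682  0.    ]
knob_cap scene 0.78 [298.1, 217.0] [ 0.4924 -0.3712  0.0725]
lens_blower top 0.75 [400.6, 169.9] [ 0.6044 -0.525   0.    ]
lens_blower top 0.3 [334.3, 183.1] [ 0.5752 -0.3728  0.    ]
lens_blower scene 0.62 [403.1, 284.9] [ 0.6058 -0.5276  0.    ]
objective_canister top 0.5 [250.4, 220.9] [ 0.4903 -0.182   0.    ]
objective_canister scene 0.58 [262.9, 213.4] [ 0.4894 -0.1915  0.    ]
{'fovy': 51.88859154356766, 'cx': 318.1414249747728, 'cy': 194.53988657819644, 'world_from_camera': array([[-0.0073, -0.9911,  0.1329,  0.4247],
       [-0.9999,  0.0089,  0.011 , -0.346 ],
       [-0.012 , -0.1328, -0.9911,  0.9278],
       [ 0.    ,  0.    ,  0.    ,  1.    ]])}
```

```bash
python3 -c "
import cv2,numpy as np
print(cv2.imread('pics/top0.png').shape)"
```

```text
(400, 640, 3)
```

View pics/top0.png

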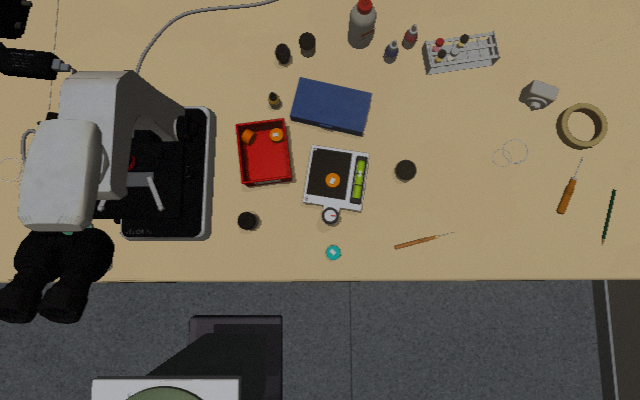

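View pics/scene0.png

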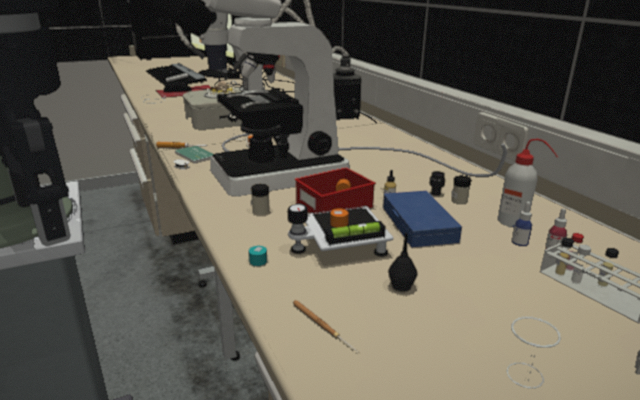

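The top picture shows the orange mount at (333,180) on the table, the knob at (331,216), the level at (360,181) and the box at (263,152) with its old mounts at the far end. The turquoise look-alike is at (333,252), the canister at (247,221) and the blower at (405,170).

```bash
python3 - <<'E'
from h import *
np.set_printoptions(precision=4,suppress=True)
im=cv2.imread("pics/top0.png"); hsv=cv2.cvtColor(im,cv2.COLOR_BGR2HSV)
def blobs(lo,hi,box,mn=15):
    m=cv2.inRange(hsv,lo,hi); k=np.zeros_like(m); x0,y0,x1,y1=box; k[y0:y1,x0:x1]=m[y0:y1,x0:x1]
    n,l,s,c=cv2.connectedComponentsWithStats(k)
    return [(c[i],s[i],np.argwhere(l==i)[:,::-1]) for i in range(1,n) if s[i][4]>=mn]
for c,s,p in blobs((8,150,120),(20,255,255),(300,140,380,240)): 
    (x,y),r=cv2.minEnclosingCircle(p.astype(np.float32)); print("mount",c,s,(x,y),r,at("top",(x,y),.062))
for c,s,p in blobs((30,120,80),(50,255,255),(340,140,380,220)):
    print("level",c,s,cv2.minAreaRect(p.astype(np.float32)),at("top",c,.06))
for c,s,p in blobs((0,150,60),(6,255,255),(225,110,300,195),100):
    r=cv2.boxPoints(cv2.minAreaRect(p.astype(np.float32))); print("box",c,s); print(np.array([at("top",q,.056) for q in r]))
cv2.imwrite("pics/crop.png",cv2.resize(im[110:270,220:420],None,fx=4,fy=4,interpolation=cv2.INTER_CUBIC)[:600])
E
```

```text
mount [332.5271 179.3798] [326 173  14  14 129] (332.5, 179.5) 7.106435298919678 [ 0.5729 -0.3673  0.062 ]
level [360.5119 165.9286] [356 160   9  14  84] ((360.3461608886719, 166.26922607421875), (7.452413558959961, 12.551432609558105), 11.309932708740234) [ 0.6023 -0.4278  0.06  ]
level [357.3987 186.4494] [353 174  10  24 158] ((357.30999755859375, 185.8300018310547), (7.636753082275391, 23.334524154663086), 8.13010311126709) [ 0.5578 -0.4202  0.06  ]
box [264.8048 155.5894] [ 236  118   55   66 2187]
[[ 0.6998 -0.1527  0.056 ]
 [ 0.7128 -0.2622  0.056 ]
 [ 0.5795 -0.2788  0.056 ]
 [ 0.5669 -0.1714  0.056 ]]
```

View pics/crop.png

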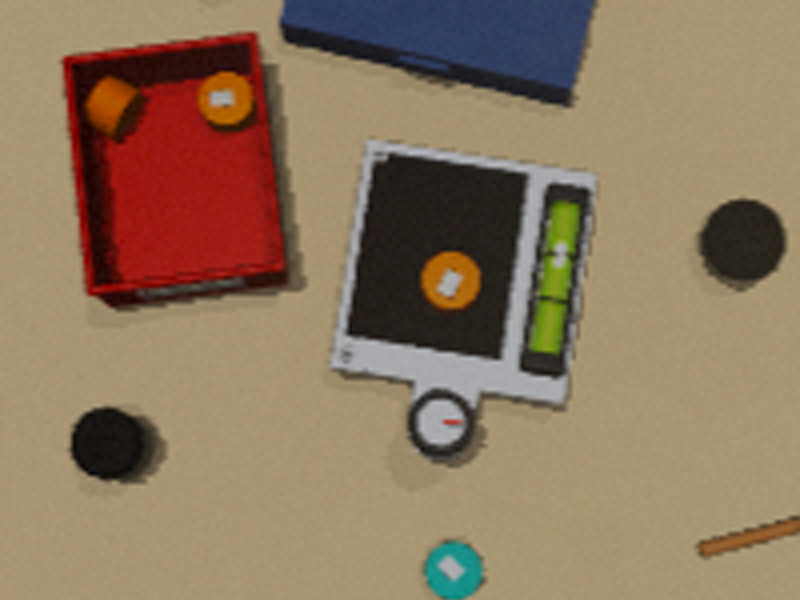

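The crop shows the mount at (450,280), the knob at (441,424) and the pale bubble about (561,255), which sits on the upper line. That is about 12 mm to the rear of the middle, so roughly 1.7 rad of turn is needed. I'll work out the approach next.

```bash
cat >> h.py <<'E'
def go(X,s=None,yaw=None):
    s=s or ctrl.observe(); R=np.array(s["eef_rot"]); d=R.T@(np.array(X)-s["ee_pos"])
    cur=np.degrees(np.arctan2(R[1,0],R[0,0]))
    t=None
    if yaw is not None: t=[(-(yaw-cur)+180)%360-180, (-(yaw-cur))%360-180]  # tool-z turn, two jaw-equivalents
    print("t",round(s["t"],2),"pos",np.round(s["ee_pos"],4),"yaw",round(cur,1),"q",np.round(s["q"],2),"F",np.round(s["wrist_force"],1),"open",round(s["opening"],3))
    print("units",np.round(d/.03,3),"turn units",None if t is None else np.round(np.array(t)/5,2))
E
python3 - <<'E'
from h import *
c=lambda x,y:(220+x/4,110+y/4)
k=at("top",c(441,424),.085); m=at("top",c(450,280),.063); print("knob",k,"mount",m)
cs=[at("top",c(*p),.040) for p in [(370,142),(597,174),(565,408),(332,372)]]; print(np.round(cs,4)); 
C=np.mean(cs,0); print("table",C, "yaw from edges",[np.degrees(np.arctan2(*(a-b)[1::-1])) for a,b in [(cs[0],cs[3]),(cs[1],cs[2])]], "knob->c",np.linalg.norm((C-k)[:2]),np.degrees(np.arctan2(*(C-k)[1::-1])))
bs=[at("top",c(*p),.056) for p in [(66,58),(256,34),(286,272),(90,292)]]; print("box",np.round(bs,4),np.mean(bs,0))
print("pred knob scene",proj("scene",k),"mount",proj("scene",m))
go([m[0],m[1],.20],yaw=-9.5)
E
```

```text
knob [ 0.49305233 -0.36117866  0.085     ] mount [ 0.57168889 -0.36723565  0.063     ]
[[ 0.6535 -0.3244  0.04  ]
 [ 0.6341 -0.4495  0.04  ]
 [ 0.5048 -0.4292  0.04  ]
 [ 0.5255 -0.3031  0.04  ]]
table [ 0.5794692  -0.37655222  0.04      ] yaw from edges [np.float64(-9.47858547278174), np.float64(-8.95559902815766)] knob->c 0.08777370061992858 -10.087384149886919
box [[ 0.6984 -0.1582  0.056 ]
 [ 0.7108 -0.2626  0.056 ]
 [ 0.5781 -0.2792  0.056 ]
 [ 0.5681 -0.1737  0.056 ]] [ 0.63884898 -0.21840934  0.056     ]
pred knob scene [296.08976296 207.92999087] mount [338.63208473 212.68174145]
t 0.7 pos [ 0.149  -0.607   0.2423] yaw -76.2 q [ 1.26  0.52 -0.04  1.6   0.02  1.02 -0.11] F [ 0.1 -0.5 -0. ] open 1.0
units [ -4.401 -15.587   1.411] turn units [-13.34  22.66]
```

Call:
move_arm --pt "-0.15 -0.5 0 0" --pt "-0.275 -0.975 0 0" --pt "-0.275 -0.975 0 0" --pt "-0.275 -0.975 0 0" --pt "-0.275 -0.975 0 0" --pt "-0.275 -0.975 0 0" --pt "-0.275 -0.975 0 0" --pt "-0.275 -0.975 0 0" --pt "-0.275 -0.975 0 0" --pt "-0.275 -0.975 0 0" --pt "-0.275 -0.975 0 0" --pt "-0.275 -0.975 0 0" --pt "-0.275 -0.975 0 0" --pt "-0.275 -0.975 0 0" --pt "-0.275 -0.975 0 0" --pt "-0.275 -0.975 0 0" --pt "-0.126 -0.462 0 0" --pt "0 0 0 -1" --pt "0 0 0 -1" --pt "0 0 0 -1" --fingers 0.7

```text
t: 2.7
ee_pos: [0.5715, -0.367, 0.2422]
eef_rot: [[0.485, -0.875, -0.0], [-0.875, -0.485, -0.0], [-0.0, 0.0, -1.0]]
wrist_force: [-0.2, 0.2, -0.4]
opening: 0.694
```

Call:
move_arm --pt "0 0 0.15 -1" --pt "0 0 0.15 -1" --pt "0 0 0.15 -1" --pt "0 0 0.15 -1" --pt "0 0 0.15 -1" --pt "0 0 0.15 -1" --pt "0 0 0.15 -1" --pt "0 0 0.15 -1" --pt "0 0 0.15 -1" --pt "0 0 0.06 -1" --pt "0 0 0 -0.34" --pt "0 0 0 0" --pt "0 0 0 0"

```text
t: 4.0
ee_pos: [0.5716, -0.3673, 0.2002]
eef_rot: [[0.986, -0.167, 0.0], [-0.167, -0.986, -0.0], [0.0, 0.0, -1.0]]
wrist_force: [-0.6, 0.1, 0.1]
opening: 0.697
```

```bash
python3 - <<'E'
from h import *
im=snap("wrist","w1"); P=viewer.camera_params("wrist")
hsv=cv2.cvtColor(im,cv2.COLOR_RGB2HSV)
m=cv2.inRange(hsv,(8,150,100),(20,255,255)); n,l,s,c=cv2.connectedComponentsWithStats(m)
for i in range(1,n):
    if s[i][4]>150: print(s[i],c[i],at("wrist",c[i],.062,P))
print("pred",proj("wrist",[.5717,-.3672,.063],P),proj("wrist",[.493,-.3612,.085],P))
for r in nets.landmark_of("wrist","knob_cap")[:2]: print(r,at("wrist",r["pixel"],.0725,P))
go([.5717,-.3672,.053],yaw=-9.5)
E
```

```text
[387  26  31  29 571] [402.04728546  40.42732049] [ 0.67238962 -0.24689111  0.062     ]
[296 170  34  33 698] [313.44842407 186.44126074] [ 0.57339642 -0.36648329  0.062     ]
pred [311.73898345 187.79022502] [221.59939859 202.97607899]
{'pixel': [228.6, 198.3], 'conf': 0.92} [ 0.49614197 -0.36151722  0.0725    ]
t 4.1 pos [ 0.5717 -0.3672  0.2002] yaw -9.6 q [ 0.71  0.67 -0.37  1.47  0.27  1.05  0.11] F [0.7 0.2 0.7] open 0.7
units [-1.000e-03 -2.000e-03  4.905e+00] turn units [-2.000e-02  3.598e+01]
```

View pics/w1.png

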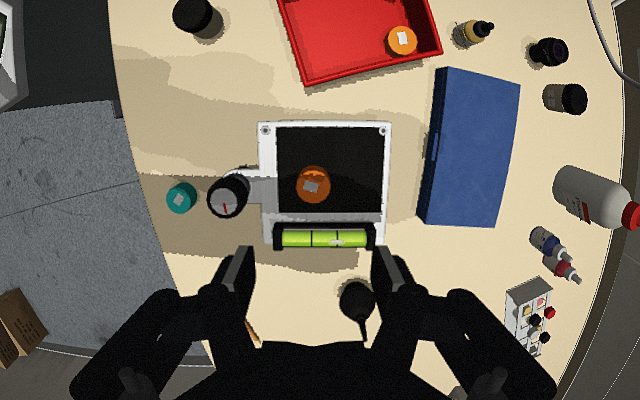

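The wrist view shows the mount at (313,186), agreeing with the top view to 2 mm. The knob is at (223,196) and the bubble on the rear line at (337,241). I'll descend and grip the mount.

Call:
move_arm --pt "0.02 0 0.8 0" --pt "0 0 1 0" --pt "0 0 1 0" --pt "0 0 1 0" --pt "0 0 0.7 0" --pt "0 0 0.38 0" --pt "0 0 0 0" --pt "0 0 0 0"

```text
t: 4.9
ee_pos: [0.5727, -0.3675, 0.0545]
eef_rot: [[0.986, -0.165, 0.001], [-0.165, -0.986, -0.0], [0.001, 0.0, -1.0]]
wrist_force: [0.7, -0.7, 0.1]
opening: 0.704
```

Call:
move_arm --pt "0 0 0 0" --pt "0 0 0 0" --pt "0 0 0 0" --pt "0 0 0 0" --pt "0 0 0 0" --pt "0 0 0 0" --pt "0 0 0 0" --fingers 0 --grip_force 30

```text
t: 5.6
ee_pos: [0.5728, -0.3677, 0.0549]
eef_rot: [[0.986, -0.165, 0.001], [-0.165, -0.986, -0.001], [0.002, 0.001, -1.0]]
wrist_force: [-2.2, 0.9, 7.3]
opening: 0.362
```

Call:
move_arm --pt "0 0 -0.3 0" --pt "0 0 -0.8 0" --pt "0 0 -1 0" --pt "0 0 -1 0" --pt "0 0 -0.4 0" --pt "0.09 -1 0 0" --pt "0.1 -1 0 0" --pt "0.1 -1 0 0" --pt "0.1 -1 0 0" --pt "0.08 -1 0 0" --pt "0 -0.04 0 -1" --pt "0 0 0 -1" --pt "0 0 0 -1" --pt "0 0 0 -1" --pt "0 0 0 -1" --pt "0 0 0 -1" --pt "0 0 0 -1" --pt "0 0 0 -1"

```text
t: 7.4
ee_pos: [0.611, -0.2206, 0.1587]
eef_rot: [[0.86, 0.511, -0.0], [0.511, -0.86, -0.0], [-0.0, 0.0, -1.0]]
wrist_force: [0.4, 0.2, -0.4]
opening: 0.366
```

Call:
move_arm --pt "0 0 0 -1" --pt "0 0 0 -1" --pt "0 0 0 -1" --pt "0 0 0 -1" --pt "0 0 0 -1" --pt "0 0 0 -1" --pt "0 0 0 -1" --pt "0 0 0 -1" --pt "0 0 0 -1" --pt "0 0 0 -1" --pt "0 0 0 0"

```text
t: 8.5
ee_pos: [0.6109, -0.2207, 0.1585]
eef_rot: [[0.164, 0.986, -0.0], [0.986, -0.164, 0.0], [0.0, -0.0, -1.0]]
wrist_force: [0.2, 0.0, -0.6]
opening: 0.361
```

```bash
python3 - <<'E'
from h import *
im=snap("wrist","w2"); go([.612,-.221,.040],yaw=80.5)
E
```

```text
t 8.55 pos [ 0.611  -0.2207  0.1586] yaw 80.4 q [ 0.72  0.76 -0.75  1.58  0.57  1.04  1.21] F [-0.4 -0.4 -0.3] open 0.36
units [-0.004  0.036  3.953] turn units [-3.000e-02  3.597e+01]
```

View pics/w2.png

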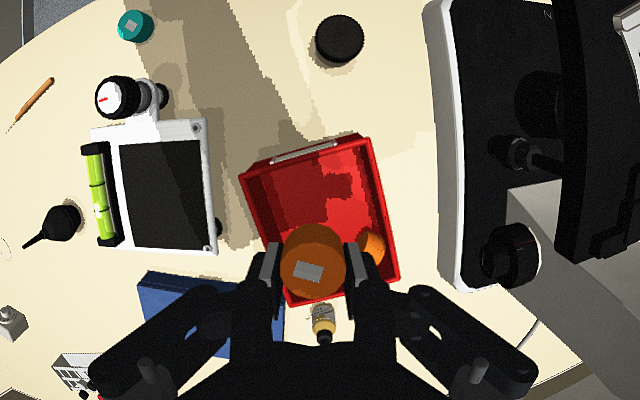

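The wrist view shows the mount held between the pads at (312,260) over the empty half of the box, with the old mounts partly hidden beneath. The table and knob are at the upper left. I'll lower and release it.

Call:
move_arm --pt "0 0 0.6 0" --pt "0 0 1 0" --pt "0 0 1 0" --pt "0 0 0.9 0" --pt "0 0 0.45 0" --pt "0 0 0 0" --pt "0 0 0 0"

```text
t: 9.25
ee_pos: [0.6115, -0.2204, 0.0407]
eef_rot: [[0.166, 0.986, 0.001], [0.986, -0.166, -0.0], [0.0, 0.001, -1.0]]
wrist_force: [0.2, -0.1, 0.2]
opening: 0.363
```

Call:
move_arm --pt "0 0 0 0" --pt "0 0 0 0" --pt "0 0 0 0" --pt "0 0 0 0" --pt "0 0 -0.5 0" --pt "0 0 -1 0" --pt "0 0 -1 0" --pt "0 0 -1 0" --pt "0 0 -1 0" --pt "0 0 0 0" --fingers 0.55

```text
t: 10.25
ee_pos: [0.6129, -0.2206, 0.1803]
eef_rot: [[0.165, 0.986, 0.006], [0.986, -0.165, -0.002], [-0.001, 0.006, -1.0]]
wrist_force: [0.0, -0.8, 0.4]
opening: 0.555
```

```bash
python3 - <<'E'
from h import *
im=snap("wrist","w3"); P=viewer.camera_params("wrist")
hsv=cv2.cvtColor(im,cv2.COLOR_RGB2HSV)
m=cv2.inRange(hsv,(8,150,60),(20,255,255)); n,l,s,c=cv2.connectedComponentsWithStats(m)
for i in range(1,n):
    if s[i][4]>150: print(s[i],c[i],at("wrist",c[i],.02,P))
for r in nets.landmark_of("wrist","knob_cap")[:2]: print(r,at("wrist",r["pixel"],.0725,P))
go([.4935,-.3612,.16],yaw=80.5)
E
```

```text
[ 26  76  38  41 244] [44.91803279 94.77868852] [ 0.44320988 -0.52691653  0.02      ]
[296 160  33  36 781] [311.87067862 177.42381562] [ 0.60786345 -0.22153275  0.02      ]
[352 220  30  30 614] [365.92833876 234.39413681] [ 0.67720292 -0.17598288  0.02      ]
[292 230  30  33 703] [306.15504979 245.79089616] [ 0.67964749 -0.23964095  0.02      ]
{'pixel': [129.2, 94.9], 'conf': 0.7} [ 0.49481339 -0.36043827  0.0725    ]
t 10.35 pos [ 0.6113 -0.2207  0.1765] yaw 80.5 q [ 0.73  0.74 -0.76  1.56  0.56  1.07  1.23] F [-0.9  0.3 -0.2] open 0.55
units [-5.268 -3.101  0.547] turn units [-0. 36.]
```

View pics/w3.png

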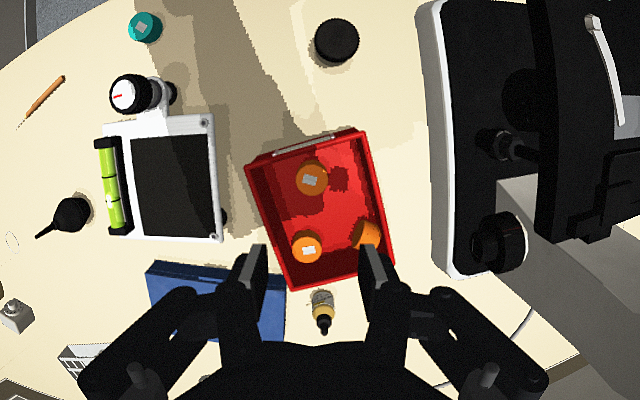

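The mount stands in the empty half of the red box at (312,178), clear of the old ones. On to the knob.

Call:
move_arm --pt "-0.5 -0.3 0 0" --pt "-0.9 -0.52 0 0" --pt "-1 -0.6 0 0" --pt "-1 -0.6 0 0" --pt "-1 -0.6 0 0" --pt "-0.87 -0.48 0 0" --pt "0 0 0 0" --pt "0 0 0 0" --fingers 0.65

```text
t: 11.15
ee_pos: [0.4928, -0.3613, 0.1746]
eef_rot: [[0.166, 0.986, -0.001], [0.986, -0.166, 0.001], [0.001, -0.001, -1.0]]
wrist_force: [0.1, 1.0, 0.4]
opening: 0.649
```

```bash
cat > lvl.py <<'E'
from h import *
def bubble(name):
    im=snap("wrist",name); P=viewer.camera_params("wrist")
    return im,P
E
python3 - <<'E'
from h import *
im=snap("wrist","w4"); P=viewer.camera_params("wrist")
p=proj("wrist",[.493,-.3612,.085],P); print(p)
for r in nets.landmark_of("wrist","knob_cap")[:2]: print(r,at("wrist",r["pixel"],.0725,P))
# aluminium disc on knob
hsv=cv2.cvtColor(im,cv2.COLOR_RGB2HSV); x,y=p.astype(int)
m=np.zeros(im.shape[:2],np.uint8); b=cv2.inRange(hsv,(0,0,150),(180,70,255)); m[y-22:y+22,x-22:x+22]=b[y-22:y+22,x-22:x+22]
q=np.argwhere(m)[:,::-1].astype(np.float32); n,l,s,c=cv2.connectedComponentsWithStats(m)
for i in range(1,n):
    if s[i][4]>40: print("disc",s[i],c[i],at("wrist",c[i],.0845,P))
cv2.imwrite("pics/w4c.png",cv2.resize(im[80:330,150:450],None,fx=2,fy=2,interpolation=cv2.INTER_CUBIC)[:,:,::-1])
print("lines",proj("wrist",[.5695,-.425,.062],P))
go([.4935,-.3612,.066],yaw=80.5)
E
```

```text
[312.2835773 204.8406358]
{'pixel': [313.9, 203.9], 'conf': 0.78} [ 0.49672123 -0.360517    0.0725    ]
{'pixel': [314.4, 257.7], 'conf': 0.54} [ 0.54532382 -0.36807884  0.0725    ]
lines [259.33029073 281.99628954]
t 11.25 pos [ 0.4938 -0.3601  0.1749] yaw 80.6 q [ 1.04  0.68 -0.77  1.67  0.55  1.01  1.49] F [0.7 0.  0. ] open 0.648
units [-0.041 -0.004  3.63 ] turn units [ 1.000e-02 -3.599e+01]
```

View pics/w4c.png

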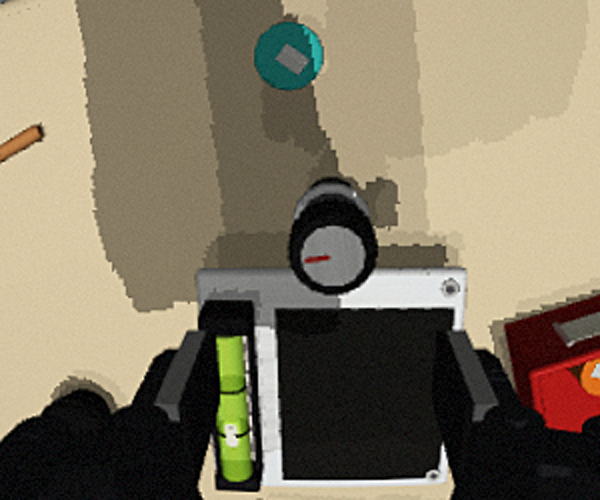

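The crop shows the knob top centred at crop (334,257) and the level lines at (232,390) and (232,416), with the bubble at (231,433). The wrist camera puts the knob 3 mm from the top-view estimate, so I'll take a point between them.

Call:
move_arm --pt "0.04 0.03 0.7 0" --pt "0 0 1 0" --pt "0 0 1 0" --pt "0 0 0.6 0" --pt "0 0 0.33 0" --pt "0 0 0 0" --pt "0 0 0 0"

```text
t: 11.95
ee_pos: [0.4951, -0.36, 0.0671]
eef_rot: [[0.165, 0.986, 0.001], [0.986, -0.165, -0.0], [-0.0, 0.001, -1.0]]
wrist_force: [-0.5, -1.1, -0.0]
opening: 0.652
```

Call:
move_arm --pt "0 0 0 0" --pt "0 0 0 0" --pt "0 0 0 0" --pt "0 0 0 0" --pt "0 0 0 0" --pt "0 0 0 0" --pt "0 0 0 0" --pt "0 0 0 0" --fingers 0 --grip_force 60

```text
t: 12.75
ee_pos: [0.4952, -0.3592, 0.0673]
eef_rot: [[0.165, 0.986, 0.001], [0.986, -0.165, 0.001], [0.001, 0.001, -1.0]]
wrist_force: [0.8, 6.8, 5.7]
opening: 0.38
```

```bash
python3 - <<'E'
from h import *
im=snap("wrist","w5"); go([.4935,-.3612,.066],yaw=80.5)
cv2.imwrite("pics/w5c.png",cv2.resize(im[150:400,120:520],None,fx=2,fy=2,interpolation=cv2.INTER_CUBIC)[:,:,::-1])
E
```

```text
t 12.8 pos [ 0.4952 -0.3592  0.0673] yaw 80.5 q [ 0.98  0.82 -0.69  1.73  0.67  0.84  1.39] F [0.1 7.8 4.8] open 0.379
units [-0.075 -0.044  0.042] turn units [ 1.000e-02 -3.599e+01]
```

View pics/w5c.png

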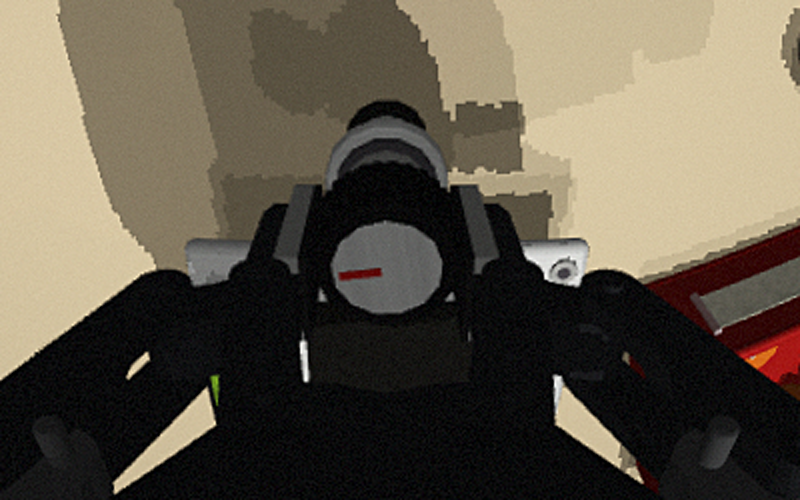

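The pads hold the knob squarely, with its disc at crop (387,268) and the red mark pointing left. A side force of about 7 N says the knob lies about 1 mm further in +y, so I'll correct that and press.

Call:
move_arm --pt "0.04 0 0 0" --pt "0 0 0.06 0" --pt "0 0 0.06 0" --pt "0 0 0.06 0" --pt "0 0 0.06 0" --pt "0 0 0.05 0" --pt "0 0 0 0" --pt "0 0 0 0" --pt "0 0 0 0" --grip_force 90

```text
t: 13.7
ee_pos: [0.4954, -0.3591, 0.0596]
eef_rot: [[0.165, 0.986, 0.002], [0.986, -0.165, -0.001], [-0.001, 0.002, -1.0]]
wrist_force: [-5.6, 4.1, 22.3]
opening: 0.374
```

Call:
move_arm --pt "0 0 -0.02 0.5" --pt "0 0 0 1" --pt "0 0 0 1" --pt "0 0 0 1" --pt "0 0 -0.02 1" --pt "0 0 0 1" --pt "0 0 0 0.5" --pt "0 0 0 0"

```text
t: 14.5
ee_pos: [0.4953, -0.3594, 0.0605]
eef_rot: [[0.638, 0.77, 0.002], [0.77, -0.638, -0.002], [-0.0, 0.002, -1.0]]
wrist_force: [-2.5, 1.3, 13.9]
opening: 0.372
```

```bash
python3 - <<'E'
from h import *
s=ctrl.observe(); print(s["moment"]); go([.4935,-.3612,.066],yaw=80.5)
im=snap("wrist","w6"); im2=snap("scene","s6"); im3=snap("top","t6")
a=cv2.resize(im[200:330,200:440],None,fx=3,fy=3,interpolation=cv2.INTER_CUBIC)[:,:400*2]
b=cv2.resize(im2[205:260,310:410],None,fx=4,fy=4,interpolation=cv2.INTER_CUBIC)
c=cv2.resize(im3[150:205,330:385],None,fx=4,fy=4,interpolation=cv2.INTER_CUBIC)
o=np.zeros((600,800,3),np.uint8); o[:390,:720]=a[:390]; 
bc=np.hstack([b,c])[:210]; o[390:600,:bc.shape[1]]=bc
cv2.imwrite("pics/m6.png",o[:,:,::-1])
E
```

```text
[0.37768073 0.54204428 0.00264376]
t 14.5 pos [ 0.4953 -0.3594  0.0605] yaw 50.4 q [ 0.9   0.79 -0.56  1.74  0.57  0.77  0.94] F [-2.5  1.3 13.9] open 0.372
units [-0.085 -0.009 -0.184] turn units [-6.02 29.98]
```

View pics/m6.png

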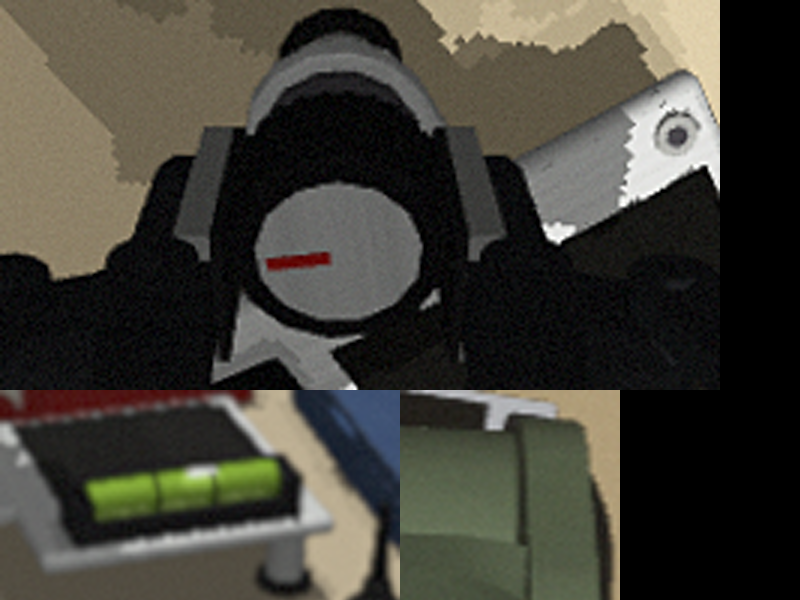

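The mark stays fixed relative to the gripper, so the knob turns with it without slip. The scene crop shows the lines at crop x 157 and 217 and the bubble about 202, still to the rear of the middle. I'll measure this numerically.

```bash
cat > lvl.py <<'E'
from h import *
from scipy.signal import find_peaks
C=np.array([.581,-.3755]); a=np.radians(-9.5); X=np.array([np.cos(a),np.sin(a)]); Y=np.array([-X[1],X[0]])
def strip(cam,path):   # level seen rectified, 2 px/mm: x -55..55, y -9..9 round its axis, z .061
    im=cv2.imread(path); P=viewer.camera_params(cam)
    us=np.arange(-55,55,.5)/1e3; vs=np.arange(-9,9,.5)/1e3
    M=np.array([[proj(cam,np.r_[C+X*u+Y*(v-.049),.061],P) for u in us] for v in vs],np.float32)
    return us*1e3,cv2.remap(im,M[...,0],M[...,1],cv2.INTER_CUBIC)
def measure(cam,path):
    us,s=strip(cam,path); h=cv2.cvtColor(s,cv2.COLOR_BGR2HSV).astype(float); f=s.astype(float)
    g=(h[...,0]>28)&(h[...,0]<50)&(h[...,1]>110)
    blue=np.sort(f[...,0],0)[-5:].mean(0); rows=g.sum(1)>60
    val=f[rows][:,:,1].mean(0); return us,blue,val,s
if __name__=="__main__":
    import sys
    for p in sys.argv[1:]:
        us,b,v,s=measure("scene",p)
        dark=cv2.GaussianBlur(v[None],(0,0),12)[0]-cv2.GaussianBlur(v[None],(0,0),1.2)[0]
        pk,_=find_peaks(dark,height=5); w=np.clip(b-np.median(b[40:180])-25,0,None); w[:30]=0;w[190:]=0
        print(p,"lines",[(us[i],round(dark[i],1)) for i in pk],"bubble",round((w*us).sum()/w.sum(),2),"ext",us[w>0][[0,-1]],"greenext",us[v>80][[0,-1]])
        cv2.imwrite(p.replace(".png","_l.png"),cv2.resize(s,None,fx=3,fy=3))
E
python3 lvl.py pics/scene0.png pics/s6.png
python3 -c "
import cv2,numpy as np
cv2.imwrite('pics/ll.png',np.vstack([cv2.imread('pics/scene0_l.png'),cv2.imread('pics/s6_l.png')]))"
```

```text
pics/scene0.png lines [(np.float64(-51.5), np.float64(17.0)), (np.float64(-43.5), np.float64(32.4)), (np.float64(-11.0), np.float64(26.8)), (np.float64(2.0), np.float64(5.2)), (np.float64(14.0), np.float64(11.4)), (np.float64(23.5), np.float64(5.5)), (np.float64(47.0), np.float64(63.6))] bubble 14.01 ext [ 5.  22.5] greenext [-55.   54.5]
pics/s6.png lines [(np.float64(-50.5), np.float64(12.3)), (np.float64(-44.0), np.float64(39.1)), (np.float64(-10.5), np.float64(25.0)), (np.float64(14.0), np.float64(11.7)), (np.float64(20.5), np.float64(5.6)), (np.float64(47.0), np.float64(67.5))] bubble 10.76 ext [ 2.  19.5] greenext [-40.5  54.5]
```

View pics/ll.png

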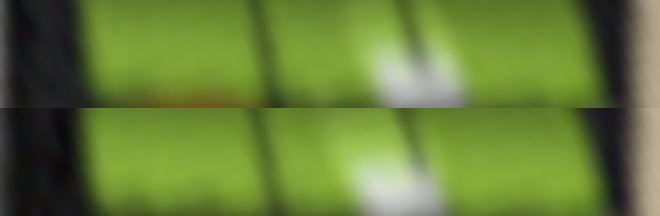

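Both strips have their lines at about -10.3 and +14.7 mm at the bubble's row, so the middle is about +2.2. The bubble has gone from 14.0 to 10.8, leaving about 8.5 mm (about 69°). I'll turn 60° and check.

Call:
move_arm --pt "0 0 0 0.5" --pt "0 0 -0.02 1" --pt "0 0 0 1" --pt "0 0 0 1" --pt "0 0 -0.02 1" --pt "0 0 0 1" --pt "0 0 0 1" --pt "0 0 -0.01 1" --pt "0 0 0 1" --pt "0 0 0 1" --pt "0 0 0 1" --pt "0 0 0 1" --pt "0 0 0 0.5" --pt "0 0 0 0" --pt "0 0 0 0"

```text
t: 16.15
ee_pos: [0.4952, -0.3596, 0.0618]
eef_rot: [[0.986, -0.166, 0.002], [-0.166, -0.986, -0.002], [0.002, 0.001, -1.0]]
wrist_force: [-4.2, -0.6, 13.0]
opening: 0.376
```

```bash
python3 - <<'E'
from h import *
snap("scene","s7"); snap("wrist","w7"); go([.4935,-.3612,.066],yaw=80.5)
E
python3 lvl.py pics/s7.png
python3 -c "
import cv2,numpy as np
a=cv2.resize(cv2.imread('pics/s7.png')[195:265,260:420],None,fx=4,fy=4,interpolation=2)
b=cv2.resize(cv2.imread('pics/w7.png')[180:330,160:480],None,fx=2,fy=2)
o=np.zeros((600,660,3),np.uint8);o[:280,:640]=a;o[280:580,:640]=b
l=cv2.imread('pics/s7_l.png');o[:l.shape[0],:l.shape[1]]=l if 0 else o[:l.shape[0],:l.shape[1]]
cv2.imwrite('pics/m7.png',o)"
```

```text
t 16.25 pos [ 0.4951 -0.3596  0.0618] yaw -9.5 q [ 0.73  0.75 -0.3   1.75  0.32  0.69  0.1 ] F [-4.1 -0.8 13.6] open 0.372
units [-0.044  0.062 -0.14 ] turn units [-18.01  17.99]
pics/s7.png lines [(np.float64(-50.0), np.float64(14.5)), (np.float64(-43.0), np.float64(40.4)), (np.float64(-10.5), np.float64(32.9)), (np.float64(14.5), np.float64(32.1)), (np.float64(47.5), np.float64(66.7))] bubble 4.15 ext [-4.5 12. ] greenext [-39.5  54.5]
```

View pics/m7.png

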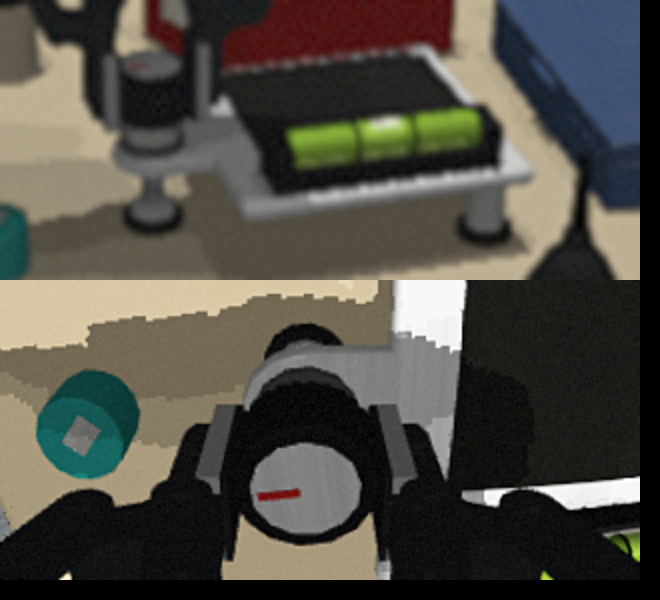

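The scene crop shows the bubble at crop (384,122) between the lines (about 357 and 412), and the wrist crop shows the pads still holding the knob with the mark unmoved. The bubble may lag, so I'll wait half a second and measure row by row.

Call:
move_arm --pt "0 0 0 0" --pt "0 0 0 0" --pt "0 0 0 0" --pt "0 0 0 0" --pt "0 0 0 0"

```text
t: 16.75
ee_pos: [0.4951, -0.3596, 0.0618]
eef_rot: [[0.986, -0.166, 0.002], [-0.166, -0.986, -0.001], [0.002, 0.001, -1.0]]
wrist_force: [-3.3, 0.1, 13.1]
opening: 0.372
```

```bash
cat > rows.py <<'E'
from lvl import *
import sys
for p in sys.argv[1:]:
    print(p); us,s=strip("scene",p); f=s.astype(float)
    for r in range(4,36,3):
        g=f[r-1:r+2,:,1].mean(0); b=f[r-1:r+2,:,0].mean(0)
        d=cv2.GaussianBlur(g[None],(0,0),10)[0]-cv2.GaussianBlur(g[None],(0,0),1.5)[0]
        i=60+np.argmax(d[60:110]); j=120+np.argmax(d[120:160])
        w=np.clip(b-np.median(b[40:190])-20,0,None); w[:60]=0;w[170:]=0
        e=us[w>.5*w.max()] if w.max()>15 else [0,0]
        print(r,"lines",us[i],us[j],"mid",(us[i]+us[j])/2,"bub",round((w*us).sum()/(w.sum()+1e-9),2),"half-ext",e[0],e[-1],"mass",round(w.sum()))
E
python3 -c "
from h import *
snap('scene','s8'); go([.4935,-.3612,.066],yaw=80.5)"; python3 rows.py pics/scene0.png pics/s7.png pics/s8.png
```

```text
t 16.8 pos [ 0.4952 -0.3596  0.0618] yaw -9.5 q [ 0.73  0.75 -0.3   1.75  0.32  0.69  0.1 ] F [-4.3 -0.8 12.9] open 0.37
units [-0.045  0.062 -0.139] turn units [-18.01  17.99]
pics/scene0.png
4 lines -12.5 12.5 mid 0.0 bub 0.0 half-ext 0 0 mass 0
7 lines -12.0 13.0 mid 0.5 bub 0.0 half-ext 0 0 mass 0
10 lines -11.5 13.5 mid 1.0 bub 8.76 half-ext 0 0 mass 37
13 lines -11.5 13.5 mid 1.0 bub 11.31 half-ext 7.0 17.5 mass 316
16 lines -11.0 14.0 mid 1.5 bub 12.07 half-ext 7.0 18.5 mass 930
19 lines -11.0 14.5 mid 1.75 bub 12.93 half-ext 7.0 19.5 mass 1736
22 lines -10.5 15.0 mid 2.25 bub 13.51 half-ext 7.5 20.0 mass 2490
25 lines -10.5 15.5 mid 2.5 bub 14.02 half-ext 7.5 20.5 mass 2971
28 lines -10.0 5.0 mid -2.5 bub 14.47 half-ext 8.0 21.0 mass 3045
31 lines -9.5 5.0 mid -2.25 bub 14.85 half-ext 8.5 21.0 mass 2768
34 lines -9.5 5.0 mid -2.25 bub 15.25 half-ext 9.0 21.5 mass 2227
pics/s7.png
4 lines -12.0 13.0 mid 0.5 bub 0.0 half-ext 0 0 mass 0
7 lines -11.5 13.5 mid 1.0 bub 0.0 half-ext 0 0 mass 0
10 lines -11.0 13.5 mid 1.25 bub 6.15 half-ext 0 0 mass 11
13 lines -11.0 14.0 mid 1.5 bu
[... 472 characters left out ...]
ss 2336
pics/s8.png
4 lines -12.0 13.0 mid 0.5 bub 0.0 half-ext 0 0 mass 0
7 lines -11.5 13.5 mid 1.0 bub 0.0 half-ext 0 0 mass 0
10 lines -11.0 13.5 mid 1.25 bub 4.91 half-ext 0 0 mass 14
13 lines -11.0 14.0 mid 1.5 bub 2.26 half-ext 0 0 mass 229
16 lines -10.5 14.5 mid 2.0 bub 2.76 half-ext -3.0 8.5 mass 652
19 lines -10.0 15.0 mid 2.5 bub 3.1 half-ext -2.5 9.0 mass 1235
22 lines -9.5 15.0 mid 2.75 bub 3.38 half-ext -2.5 9.5 mass 1874
25 lines -9.5 15.5 mid 3.0 bub 3.75 half-ext -2.5 9.5 mass 2423
28 lines -9.5 16.0 mid 3.25 bub 4.11 half-ext -2.0 10.0 mass 2708
31 lines -9.5 16.5 mid 3.5 bub 4.54 half-ext -1.5 10.5 mass 2651
34 lines -9.5 16.5 mid 3.5 bub 5.02 half-ext -1.0 10.5 mass 2326
```

Row by row the bubble is about 0.8 mm to the rear of the middle, already inside the ±3 mm allowed and steady. One last 5° with a touch more pressure.

Call:
move_arm --pt "0 0 0.01 0.5" --pt "0 0 0.01 0.5" --pt "0 0 0 0" --pt "0 0 0 0" --pt "0 0 0 0" --pt "0 0 0 0" --pt "0 0 0 0"

```text
t: 17.5
ee_pos: [0.4951, -0.3596, 0.0617]
eef_rot: [[0.968, -0.251, 0.002], [-0.251, -0.968, -0.002], [0.002, 0.001, -1.0]]
wrist_force: [-5.7, 2.0, 23.0]
opening: 0.374
```

```bash
python3 -c "
from h import *
a=snap('scene','s9');b=snap('wrist','w9'); go([.4935,-.3612,.066],yaw=80.5)
o=np.vstack([cv2.resize(a[170:270,240:440],None,fx=3,fy=3,interpolation=2),cv2.resize(b[180:330,160:460],None,fx=2,fy=2)[:300]])
cv2.imwrite('pics/m9.png',o[:,:,::-1])"; python3 rows.py pics/s9.png | sed -n 5,11p
```

```text
t 17.6 pos [ 0.4951 -0.3596  0.0617] yaw -14.5 q [ 0.72  0.74 -0.28  1.75  0.3   0.69  0.03] F [-6.3  1.9 22.3] open 0.369
units [-0.039  0.064 -0.142] turn units [-19.01  16.99]
13 lines -11.0 14.0 mid 1.5 bub 1.34 half-ext 0 0 mass 198
16 lines -10.5 14.5 mid 2.0 bub 2.07 half-ext -4.0 8.0 mass 627
19 lines -10.0 15.0 mid 2.5 bub 2.48 half-ext -3.5 8.5 mass 1244
22 lines -9.5 15.0 mid 2.75 bub 2.73 half-ext -3.5 9.0 mass 1925
25 lines -9.5 15.5 mid 3.0 bub 3.08 half-ext -3.5 9.5 mass 2528
28 lines -9.5 16.0 mid 3.25 bub 3.43 half-ext -3.0 9.5 mass 2853
31 lines -9.5 16.5 mid 3.5 bub 3.85 half-ext -3.0 10.0 mass 2830
```

View pics/m9.png

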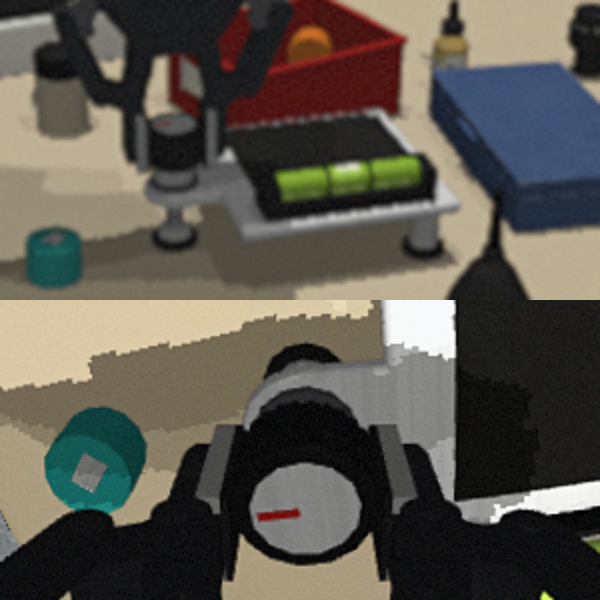

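The scene crop shows the bubble at (347,170), midway between the lines. The knob is held and pressed, the force is 22 N against the stop, and the bystanders have not moved. I'll hand in.

```bash
python3 -c "
from bench import ctrl
print(ctrl.sign_off())"
```

```text
the job is handed in; nothing more can be done
None
```

I dropped the rejected mount into the red box and levelled the table. I handed in at 17.6 s with the knob still gripped and pressed.

- **Mount:** it went into the empty (-x) end of the reject box. The picture taken afterwards showed it standing clear of the two old ones.
- **Knob:** I gripped it once at 90 N, pressed it to its stop and turned it 95° clockwise. The red mark stayed put relative to the pads, so the grip did not slip.
- **Bubble:** it measured within about 0.1–0.3 mm of the middle between the lines, and ±3 mm is allowed.
- **Press:** the push at the end was about 22 N, above the 11 N spring force at the stop. I estimate the knob is down about 7.5–8 mm; I worked this out from heights and force, as there was no direct reading.
- **Surroundings:** the bystanders visible in the last picture, including the turquoise look-alike, showed no sign of being moved.

**Checks that disagreed:**
- The top and wrist cameras put the knob about 3 mm apart, so I used a point between them. That left a side force of about 7 N after gripping, which I reduced with a 1.2 mm shift.
- My first bubble measure, averaged over the whole level, read 2 mm to the rear when the row-by-row measure read 0.8 mm. I used the row-by-row measure because the lines look slanted in that view.

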